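Set the brass fittings out in the job trays

ROBOT

A 6-joint arm with a two-finger parallel gripper is mounted at the origin on the work surface. World frame = base frame: x ahead of the robot, y to its left, z up, the work surface at z = 0. Lengths are in m, angles in rad, forces in N, time in s.
With the tool pointing down it reaches from about 0.275 to 0.775 m from the base axis. Payload 14.6 kg.
Tool frame: the origin (TCP) lies at the very end of the fingers, on their centre line; the grasp point (between the pads) lies 19 mm behind it (env.pinch_z is the distance from the TCP to the grasp point, in m); z points along the fingers, y is the line along which they close (so a half turn about z gives the same grasp; the last joint's range is limited). The gripper opens to 85 mm and grips with 20 to 120 N. Pads are 22 mm wide; open, the fingers measure 114 mm over their backs; the gripper's body (76 mm by 85 mm) begins 54 mm behind the grasp point. The pads swing forward as they close: fully open they stand 13 mm farther back than shut.
Start: joints at [1.022, 0.263, -0.048, 1.259, 0, 1.415], TCP at [0.201, 0.485, 0.231] pointing down, gripper open.
Joint ranges: [-2.65, 2.65], [-0.89, 1.7], [-1.18, 1.37], [-2.13, 2.11], [-1.35, 1.29], [-3.14, 3.14]. Speed limits (rad/s): [1.89, 1.89, 2.57, 2.79, 3.14, 3.14].

INTERFACE

Orientations are given as [roll, pitch, yaw] about the fixed x, y, z axes, in that order (R = Rz(yaw) Ry(pitch) Rx(roll)).
In Python, from rig import env gives the robot as it stands.
- The arm moves only by the shell command python3 -m inch 'ROWS' [OPENING] [FORCE]. ROWS is JSON, a list of rows, each an object of numbers: "x", "y", "z": the shift along the tool's x, y, z in mm; "roll": the turn about the tool's z in rad. A call has 1 to 12 rows; each row is the pose to reach, as a shift and turn from the pose commanded when the call began, along the tool's axes at that moment; what a row does not reach only later rows make up. A row lasts 1/12 s, in which the tool goes at most 41.7 mm and 7.16 degrees, less where a joint would pass 70% of its speed; a pose out of reach is approached as far as the arm can. A call with a gripper value outside its range is refused whole. OPENING is the closure, from 0 (fully open) to 1 (shut), set as the call begins (- or left out, the last holds). The fingers move at their own pace and stop on an object; FORCE is the grip in N (left out, the last holds). Time passes only in rows, so rows that repeat a pose let the fingers close. It gives the time, the measured TCP pose, the force, the opening and the grip force at its end, in the units of the state.
- env.get_state(): the state, without advancing time (a new reading comes with each control period).
- env.capture(name): name is "scene" or "side" or "wrist"; returns the picture (384x512x3 uint8, red, green, blue); there is no depth.
- env.camera_params(name): a dict with "fx", "fy", "cx", "cy" (pixels), "R" (3x3) and "t" (3): a world point X has camera coordinates R X + t. Camera axes: x right, y down, z forward; pixel columns grow to the right and rows downward; lengths in m; the calibration is good to about 2 mm. A picture is of the moment at which its call begins: read the wrist's pose just before it. camera_params takes no time and is no camera call; for the wrist camera it gives the pose at the moment of the call.
- env.finish_job(): hands the job in; it is judged then, once.
Trained networks look in the newest picture that a camera, given by its name, has taken for a name from the list of things; names that differ only in an ending like _2 or _b are one class to them, and where a whole thing is asked for, a point or a joint stands for the part that bears it (a point fixed in the world has none). Each returns a list of dicts, best first, with "confidence" (0 to 1); they miss things now and then, are a little off and sometimes report something else, mostly with a low value. They report only what shows in the picture. A call takes as long as a camera call. They do not tell look-alikes from the thing itself.
- env.regions_of(camera, target): "mask" (384x512 bool, what is visible of it) and "extent" ([centre column, centre row, width, height] in pixels, round what is visible of it).
The state is a dict: "clock": time; "qpos": joint angles; "joint_velocities": joint speeds; "joint_efforts": joint torques, N m; "eef_pos": TCP position; "ee_rot": TCP orientation; "force": force on the tool from outside, world axes, zero at the start; "ft_torque": the same for the moment, N m; "width": finger opening in m; "gripper_force": force on a finger pad.
Only numpy, scipy, OpenCV 4.12 (cv2) and the standard library are available. Lean on these libraries where they do the work, as an engineer would, in place of code of your own. Each camera call takes 0.05 s, during which the arm holds its last target. There are 200 camera calls.

TASK

Pick out the four brass fittings from the mixed pieces on the bench and stand each one, upright as it is now, in the middle of its job tray: the gate valve with the red wheel in the blue tray, the pipe union in the green tray, the tee in the white tray and the hexagon bushing in the black tray. Leave the grey galvanized union and the dark iron bushing where they stand.

Things in the scene. Friction and masses are not known exactly. Their poses are not given: they have to be found in the camera images.
- brass_valve_c (a point): loose brass gate valve, 65 mm tall, about 0.33 kg; lies on the flats of its run along x: 64 mm long, 30 mm wide and high at the hexagonal ends; a bonnet and stem carry a red handwheel on top, 46 mm in diameter, 10 mm thick, which does not turn and can be gripped to lift the valve. Origin: on the wheel's axis, 32.5 mm above the underside (mid-wheel is 27.5 mm higher); z up, x along the run
- brass_union_c (a point): brass pipe union, loose, about 0.28 kg: hexagonal nut 48 mm across flats (55 over corners), 12 to 30 mm above its foot, round a tube 32 mm in diameter and 44 mm tall that stands on end. Origin: its centre, on the axis, 22 mm above its foot; z up, x square to two flats
- brass_tee_c (a point): loose brass tee, 48 mm tall, about 0.20 kg; lies on the flats of its run along x: 64 mm long, 30 mm wide and high at the hexagonal ends; from its middle a hexagonal branch with a dark bore, 28 mm across flats, stands up from 30 to 48 mm. Origin: on the branch's axis, 24 mm above the underside (mid-branch is 15 mm higher); z up, x along the run, y square to two flats of the branch: best gripped along y
- brass_bushing_c (a point): brass hexagon bushing, loose, about 0.10 kg: 34 mm tall; on top a hexagonal head 34 mm across flats, 16 mm thick, with a large dark bore, above a threaded stub 27 mm in diameter on which it stands. Origin: its centre, on the axis, 17 mm above its foot (mid-head is 9 mm higher); z up, x square to two flats
- galv_union_c (a point): pale grey galvanized pipe union, loose, to be left alone; in shape like the brass one: hexagonal nut 48 mm across flats (55 over corners), 12 to 30 mm above its foot, round a tube 32 mm in diameter and 44 mm tall that stands on end. Origin: its centre, on the axis, 22 mm above its foot; z up, x square to two flats
- iron_bushing_c (a point): dark iron hexagon bushing, loose, to be left alone; in shape like the brass one: 34 mm tall; on top a hexagonal head 34 mm across flats, 16 mm thick, with a large dark bore, above a threaded stub 27 mm in diameter on which it stands. Origin: its centre, on the axis, 17 mm above its foot (mid-head is 9 mm higher); z up, x square to two flats
- blue_tray: shallow job tray, blue painted metal, 96 mm square, fixed to the bench; floor 3 mm thick, 3 mm wide lip round it that rises to 7 mm above the bench. Origin: centre of its underside, on the bench (z = 0); z up, x and y along its sides
- green_tray: shallow job tray, green painted metal, 96 mm square, fixed to the bench; floor 3 mm thick, 3 mm wide lip round it that rises to 7 mm above the bench. Origin: centre of its underside, on the bench (z = 0); z up, x and y along its sides
- white_tray: shallow job tray, white painted metal, 96 mm square, fixed to the bench; floor 3 mm thick, 3 mm wide lip round it that rises to 7 mm above the bench. Origin: centre of its underside, on the bench (z = 0); z up, x and y along its sides
- black_tray: shallow job tray, black painted metal, 96 mm square, fixed to the bench; floor 3 mm thick, 3 mm wide lip round it that rises to 7 mm above the bench. Origin: centre of its underside, on the bench (z = 0); z up, x and y along its sides
Not all that is in view belongs to the job. Leave any purple or turquoise look-alike of the part that bears brass_bushing_c alone. What is shaped like the part that bears brass_union_c but pink or purple is not meant.

How it is judged:
By the outcome, as a careful person would: the job done as asked, in the order asked, and still so for the second after the job is handed in, with the robot touching nothing.
It also fails if it takes over 102 s, if anything falls off the work surface, if the arm or the gripper's body presses on something with over 40 N, if the wrist force passes 120 N, or if a joint passes its speed limit or range.

## Working session

There is one attempt and no reset: what is moved stays moved. The work goes in short steps, Python scripts to look and compute and a shell command to move; the robot and the scene stay as the last step left them, time stands still between calls to the robot, and variables do not carry over. Pictures are saved under pics/ and viewed, at most 14 in all, crops included, and the job is handed in when it is done.

```bash
mkdir -p pics; ls
python3 - <<'E'
from rig import env
import cv2,numpy as np
for n in("scene","side"):
    im=env.capture(n); cv2.imwrite(f"pics/{n}0.png",cv2.cvtColor(im,cv2.COLOR_RGB2BGR)); 
    p=env.camera_params(n); print(n,p['fx'],p['cx'],p['cy'],(-np.array(p['R']).T@p['t']).round(3))
s=env.get_state(); print(s)
E
```

```text
pics
scene 401.03768698642597 253.91531887453118 199.07743321141777 [1.086 0.118 0.835]
side 418.40674954072074 263.6557391965728 189.26859851119906 [ 0.213 -1.03   0.813]
{'clock': 0.1, 'qpos': array([ 1.02174322e+00,  2.63456327e-01, -4.88621787e-02,  1.25939730e+00,
       -7.29889879e-06,  1.41547482e+00]), 'joint_velocities': array([-0.0006156 , -0.00262208,  0.00286859,  0.00134418,  0.00041606,
        0.00031307]), 'joint_efforts': array([ 2.19781534e-03, -6.38577533e+01,  3.85063934e+01,  1.00055180e-02,
       -1.59556976e-04,  5.94215280e-06]), 'eef_pos': array([0.20129845, 0.48461228, 0.23088706]), 'ee_rot': array([-3.14068311e+00, -1.35031034e-04,  2.74786100e+00]), 'force': array([ 0.53116988, -0.36684564, -0.09592146]), 'ft_torque': array([0.03237032, 0.00098965, 0.00858844]), 'gripper_force': 0.0, 'width': 0.08558447509404962}
```

View pics/scene0.png

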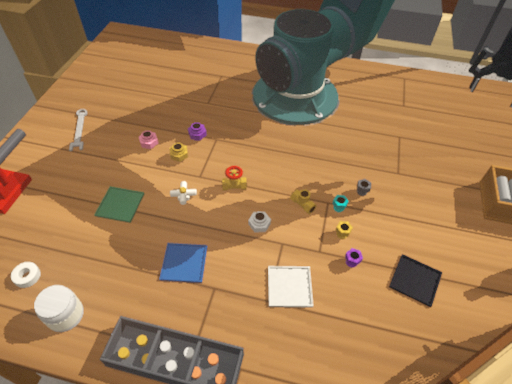

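View pics/side0.png

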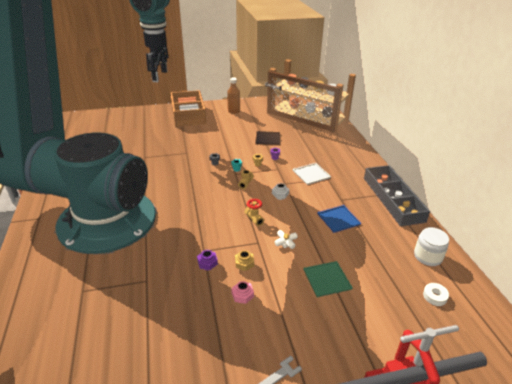

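```bash
cat > h.py <<'E'
from rig import env
import cv2,numpy as np
def cap(n,f=None):
    p=env.camera_params(n); im=env.capture(n)
    if f: cv2.imwrite("pics/"+f,cv2.cvtColor(im,cv2.COLOR_RGB2BGR))
    return im,p
def back(p,uv,z):
    uv=np.atleast_2d(uv).astype(float); R=np.array(p['R']);C=-R.T@p['t']
    d=np.c_[(uv[:,0]-p['cx'])/p['fx'],(uv[:,1]-p['cy'])/p['fy'],np.ones(len(uv))]@R
    return C+d*((z-C[2])/d[:,2])[:,None]
def proj(p,X):
    c=np.atleast_2d(X)@np.array(p['R']).T+p['t']
    return np.c_[p['fx']*c[:,0]/c[:,2]+p['cx'],p['fy']*c[:,1]/c[:,2]+p['cy']]
def rect(p,mask,z):
    """centre, size, angle of the mask seen as lying in plane z"""
    v,u=np.nonzero(mask); X=back(p,np.c_[u,v],z)[:,:2]
    (cx,cy),(w,h),a=cv2.minAreaRect((X*1000).astype(np.float32)); return cx,cy,w,h,a
E
python3 - <<'E'
from h import *
H=dict(brass_valve_c=.03,brass_union_c=.022,brass_tee_c=.02,brass_bushing_c=.02,galv_union_c=.022,iron_bushing_c=.02)
for n in("scene","side"):
    im,p=cap(n)
    for t in list(H)+["blue_tray","green_tray","white_tray","black_tray"]:
        for r in env.regions_of(n,t)[:5]:
            if r['confidence']<.3: continue
            m=r['mask'];v,u=np.nonzero(m)
            s=f"{n} {t} {r['confidence']:.2f} {u.mean():.0f},{v.mean():.0f}"
            if 'tray' in t: print(s,np.round(rect(p,m,.006),1))
            else: print(s,np.round(1000*back(p,[u.mean(),v.mean()],H[t])[0,:2]),im[m].mean(0).round())
    if n=="scene":
        c=im[110:275,125:385]; c=cv2.resize(c,None,fx=3,fy=3,interpolation=cv2.INTER_CUBIC); cv2.imwrite("pics/crop0.png",c[...,::-1])
E
```

```text
scene brass_valve_c 0.58 233,179 [424. -90.] [178. 109.  54.]
scene brass_union_c 0.66 148,140 [ 338. -371.] [173. 107. 116.]
scene brass_union_c 0.62 178,152 [ 363. -270.] [168. 132.  62.]
scene brass_union_c 0.54 196,131 [ 268. -247.] [125.  71. 121.]
scene brass_union_c 0.30 415,281 [602. 382.] [59. 53. 54.]
scene brass_tee_c 0.73 303,200 [440.  99.] [139. 106.  49.]
scene brass_bushing_c 0.64 339,203 [425. 192.] [ 58. 124. 112.]
scene brass_bushing_c 0.63 353,258 [577. 241.] [121.  65. 130.]
scene brass_bushing_c 0.53 343,230 [505. 210.] [165. 132.  60.]
scene galv_union_c 0.54 258,222 [536.   6.] [150. 138. 125.]
scene iron_bushing_c 0.65 363,187 [356. 248.] [96. 84. 75.]
scene blue_tray 0.74 183,263 [ 680.  -138.1  101.7   98.1   11.9]
scene green_tray 0.84 119,204 [ 561.3 -357.7   97.5   98.     3.5]
scene white_tray 0.96 289,287 [676.5 110.3 100.4  98.2  13.5]
side brass_valve_c 0.59 255,212 [427. -90.] [171. 105.  61.]
side brass_union_c 0.88 244,260 [ 359. -271.] [161. 126.  67.]
side brass_union_c 0.84 242,292 [ 335. -372.] [164.  94. 105.]
side brass_union_c 0.53 207,261 [ 265. -251.] [ 97.  52. 107.]
side brass_tee_c 0.56 245,180 [435.  95.] [119.  92.  50.]
side brass_bushing_c 0.47 257,159 [502. 210.] [168. 128.  70.]
side brass_bushing_c 0.43 236,165 [422. 191.] [ 58. 115. 105.]
side galv_union_c 0.71 280,191 [532.   5.] [142. 134. 124.]
side blue_tray 0.73 338,218 [ 673.3 -141.7  100.3  104.7   11.9]
side green_tray 0.68 327,279 [ 556.5 -361.1  100.   101.6    1.9]
side white_tray 0.67 311,173 [671.6 107.8 100.8 106.7  13.3]
side black_tray 0.58 267,138 [582.5 380.4  97.2  90.2  78.4]
side black_tray 0.42 214,158 [355.1 266.6  83.   36.5  81.5]
```

View pics/crop0.png

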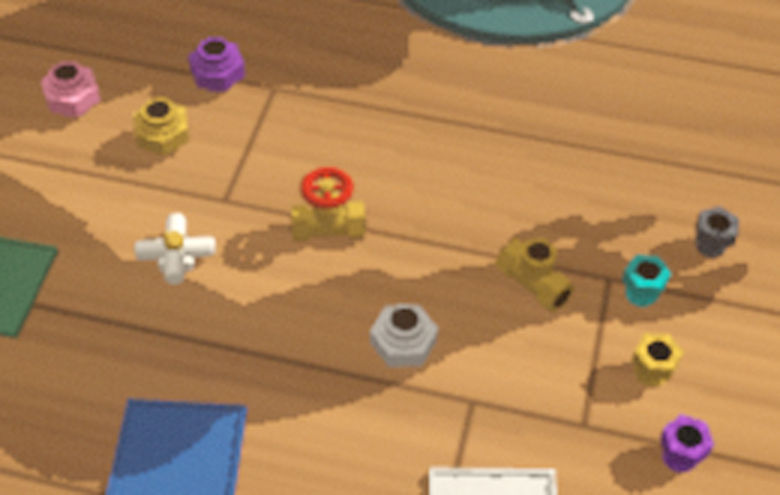

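Candidates (scene px): union-shaped pieces are pink (148,140), purple (196,131) and brass-yellow (178,152). Only the last is brass. Bushing-shaped pieces are turquoise (340,203), purple (353,258), iron (363,187) and brass-yellow (343,230). Again only the last is brass, and the crop confirms both. The valve with the red wheel is at (234,177) and the tee at (303,200).

```bash
cat >> h.py <<'E'
def delta(x,y,z,yaw=None):
    """tool-frame shift (mm) and roll to a target TCP in world mm, tool down; yaw mod pi"""
    s=env.get_state(); a=s['ee_rot'][2]; e=s['eef_pos']*1000
    d=np.array([x,y,z])-e
    X=np.array([np.cos(a),np.sin(a)]);Y=np.array([np.sin(a),-np.cos(a)])
    r=0 if yaw is None else a-yaw
    o=f"x {d[:2]@X:.1f} y {d[:2]@Y:.1f} z {-d[2]:.1f} roll {r:.3f} (+-pi) | at {e.round(1)} yaw {a:.3f} q6 {s['qpos'][5]:.2f} clk {s['clock']:.1f} F {s['force'].round(1)} w {s['width']*1000:.1f} gf {s['gripper_force']:.0f} tilt {abs(abs(s['ee_rot'][0])-np.pi):.3f},{s['ee_rot'][1]:.3f}"
    print(o)
E
python3 -c "
from h import *
delta(425,-90,200,1.571); p=env.camera_params('wrist'); R=np.array(p['R']); print(env.pinch_z,p['fx'],-R.T@p['t'],R.round(2))"
```

```text
x -427.0 y -445.0 z 31.3 roll 1.177 (+-pi) | at [201.5 484.8 231.3] yaw 2.748 q6 1.42 clk 1.2 F [ 0.3  0.3 -0.9] w 85.3 gf 0 tilt 0.000,0.000
0.0187 266.920126631882 [0.13657322 0.51041432 0.37269558] [[ 0.38  0.92 -0.  ]
 [ 0.89 -0.37  0.27]
 [ 0.25 -0.1  -0.96]]
```

```bash
python3 -m inch '[{"x":-427,"y":-445,"z":0,"roll":1.177},{"x":-427,"y":-445,"z":0,"roll":1.177},{"x":-427,"y":-445,"z":0,"roll":1.177},{"x":-427,"y":-445,"z":0,"roll":1.177},{"x":-427,"y":-445,"z":0,"roll":1.177},{"x":-427,"y":-445,"z":0,"roll":1.177},{"x":-427,"y":-445,"z":0,"roll":1.177},{"x":-427,"y":-445,"z":0,"roll":1.177},{"x":-427,"y":-445,"z":0,"roll":1.177},{"x":-427,"y":-445,"z":0,"roll":1.177},{"x":-427,"y":-445,"z":0,"roll":1.177},{"x":-427,"y":-445,"z":0,"roll":1.177}]' 0 60; python3 -c "
from h import *
delta(425,-90,200,1.571)"
```

```text
clock: 2.2
eef_pos: [0.381, 0.022, 0.2316]
ee_rot: [3.141, 0.0, 1.57]
force: [1.7, 1.8, -1.1]
width: 0.0856
gripper_force: 0.0
x -112.0 y 44.1 z 31.6 roll -0.001 (+-pi) | at [381.   22.  231.6] yaw 1.570 q6 1.41 clk 2.2 F [ 1.7  1.8 -1.1] w 85.6 gf 0 tilt 0.001,0.000
```

```bash
python3 -m inch '[{"x":-112,"y":44,"z":20},{"x":-112,"y":44,"z":20},{"x":-112,"y":44,"z":20},{"x":-112,"y":44,"z":20},{"x":-112,"y":44,"z":20}]'
python3 - <<'E'
from h import *
delta(425,-90,200,1.571)
im,p=cap("wrist","w1.png")
hsv=cv2.cvtColor(im,cv2.COLOR_RGB2HSV)
m=((hsv[...,0]<6)|(hsv[...,0]>174))&(hsv[...,1]>170)&(hsv[...,2]>90)
m=cv2.morphologyEx(m.astype(np.uint8),cv2.MORPH_CLOSE,np.ones((5,5)))
n,l,st,c=cv2.connectedComponentsWithStats(m); k=1+st[1:,4].argmax(); print(st[k],c[k])
v,u=np.nonzero(l==k); X=back(p,np.c_[u,v],.063)[:,:2]*1000; print(cv2.minEnclosingCircle(X.astype(np.float32)), back(p,c[k],.062)*1000)
for t in ["brass_valve_c"]:
    for r in env.regions_of("wrist",t)[:3]: print(t,r['confidence'],r['extent'],back(p,r['extent'][:2],.02)*1000)
E
```

```text
x -112.0 y 44.1 z 31.6 roll -0.001 (+-pi) | at [381.   22.  231.6] yaw 1.570 q6 1.41 clk 2.2 F [ 1.7  1.8 -1.1] w 85.6 gf 0 tilt 0.001,0.000
[267 240  35  32 713] [284.22019635 255.08415147]
((425.1891784667969, -86.49005126953125), 23.194284439086914) [[425.03883824 -86.63397403  62.        ]]
brass_valve_c 0.92 [282.6, 240.7, 41.2, 52.8] [[427.96116463 -87.16271634  20.        ]]validation failed for argument at $[0]...
```

View pics/w1.png

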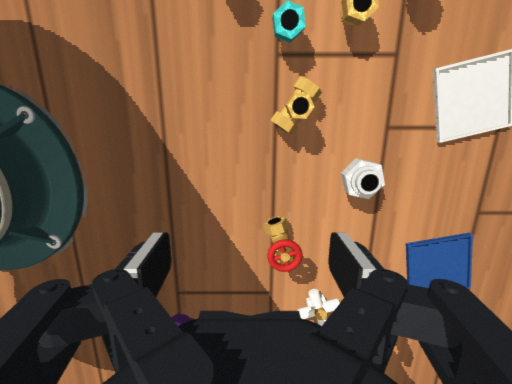

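```bash
python3 -m inch '[{"x":-108.5,"y":44,"z":20,"roll":0},{"x":-108.5,"y":44,"z":20,"roll":0},{"x":-108.5,"y":44,"z":60,"roll":0},{"x":-108.5,"y":44,"z":100,"roll":0},{"x":-108.5,"y":44,"z":130,"roll":0},{"x":-108.5,"y":44,"z":160,"roll":0},{"x":-108.5,"y":44,"z":180,"roll":0},{"x":-108.5,"y":44,"z":192,"roll":0},{"x":-108.5,"y":44,"z":192,"roll":0},{"x":-108.5,"y":44,"z":192,"roll":0}]' 0 60
python3 - <<'E'
from h import *
delta(425,-86.5,39,1.571)
im,p=cap("wrist","w2.png")
E
```

```text
clock: 3.13
eef_pos: [0.4246, -0.0839, 0.0393]
ee_rot: [-3.141, -0.0, 1.571]
force: [-0.0, 0.9, 0.3]
width: 0.0854
gripper_force: 0.0
x -2.6 y 0.4 z 0.3 roll 0.000 (+-pi) | at [424.6 -83.9  39.3] yaw 1.571 q6 1.19 clk 3.1 F [-0.   0.9  0.3] w 85.4 gf 0 tilt 0.001,-0.000
```

View pics/w2.png

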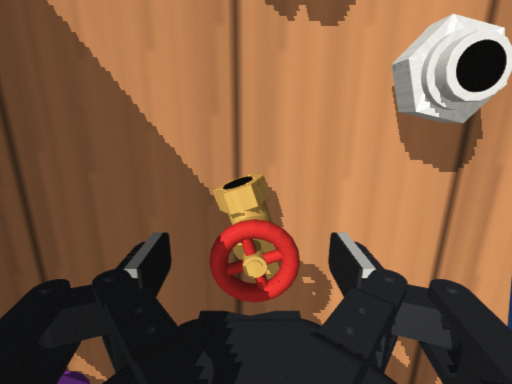

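```bash
python3 - <<'E'
from h import *
p=env.camera_params("wrist")
print(back(p,[255,260],.064)*1000,back(p,[[240,184],[240,192]],.022)*1000); delta(425,-86.5,39,1.571)
E
python3 -m inch '[{"x":-1,"y":0,"z":0,"roll":0},{"x":-1,"y":0,"z":0,"roll":0},{"x":-1,"y":0,"z":0,"roll":0},{"x":-1,"y":0,"z":0,"roll":0},{"x":-1,"y":0,"z":0,"roll":0},{"x":-1,"y":0,"z":0,"roll":0},{"x":-1,"y":0,"z":0,"roll":0},{"x":-1,"y":0,"z":0,"roll":0}]' 1 60
```

```text
[[426.74236229 -85.44492555  64.        ]] [[418.12079637 -57.63818117  22.        ]
 [418.07605525 -62.7818809   22.        ]]
x -2.3 y -0.1 z 0.9 roll 0.000 (+-pi) | at [425.1 -84.2  39.9] yaw 1.571 q6 1.19 clk 3.2 F [0.3 0.8 0.5] w 85.7 gf 0 tilt 0.000,0.000
clock: 3.85
eef_pos: [0.4253, -0.0856, 0.0402]
ee_rot: [3.14, 0.001, 1.571]
force: [-2.2, 0.6, 13.5]
width: 0.0439
gripper_force: 58.9
```

```bash
python3 -m inch '[{"x":0,"y":0,"z":-15,"roll":0},{"x":0,"y":0,"z":-40,"roll":0},{"x":0,"y":0,"z":-80,"roll":0},{"x":0,"y":0,"z":-110,"roll":0},{"x":0,"y":0,"z":-110,"roll":0}]'
python3 - <<'E'
from h import *
delta(625,-130,150,1.48)
im,p=cap("wrist","w3.png")
E
```

```text
clock: 4.27
eef_pos: [0.4269, -0.0862, 0.1543]
ee_rot: [3.135, 0.003, 1.571]
force: [0.5, 0.3, -2.5]
width: 0.044
gripper_force: 62.2
x -43.8 y 198.1 z 4.3 roll 0.091 (+-pi) | at [426.9 -86.2 154.3] yaw 1.571 q6 1.18 clk 4.3 F [ 0.5  0.3 -2.5] w 44.0 gf 62 tilt 0.007,0.003
```

View pics/w3.png

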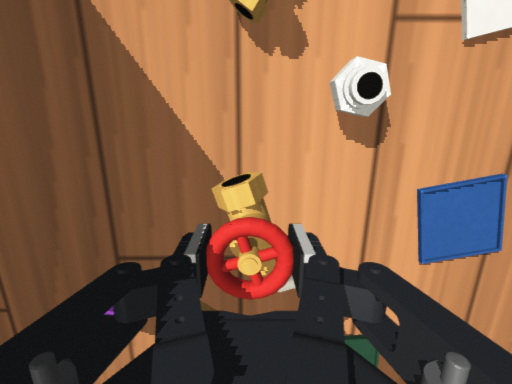

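```bash
python3 - <<'E'
from h import *
im,p=cap("wrist")
for r in env.regions_of("wrist","blue_tray")[:1]: print(r['confidence'],np.round(rect(p,r['mask'],.007),1))
im,p=cap("wrist")
E
python3 -m inch '[{"x":-52,"y":250,"z":0,"roll":0.09},{"x":-52,"y":250,"z":0,"roll":0.09},{"x":-52,"y":250,"z":0,"roll":0.09},{"x":-52,"y":250,"z":0,"roll":0.09},{"x":-52,"y":250,"z":0,"roll":0.09},{"x":-52,"y":250,"z":0,"roll":0.09},{"x":-52,"y":250,"z":0,"roll":0.09},{"x":-52,"y":250,"z":0,"roll":0.09},{"x":-52,"y":250,"z":0,"roll":0.09}]'
```

```text
0.82 [ 673.6 -138.1  100.5  100.9   10.9]
clock: 5.22
eef_pos: [0.674, -0.1371, 0.147]
ee_rot: [-3.138, -0.001, 1.481]
force: [-0.4, -0.3, -2.6]
width: 0.0435
gripper_force: 62.9
```

```bash
python3 -m inch '[{"x":1,"y":2,"z":30,"roll":0},{"x":1,"y":2,"z":60,"roll":0},{"x":1,"y":2,"z":85,"roll":0},{"x":1,"y":2,"z":97,"roll":0},{"x":1,"y":2,"z":103,"roll":0},{"x":1,"y":2,"z":105,"roll":0},{"x":1,"y":2,"z":105,"roll":0}]'
python3 - <<'E'
from h import *
delta(675.5,-139,43.5,1.48)
im,p=cap("wrist","w4.png")
E
```

```text
clock: 5.8
eef_pos: [0.6764, -0.1365, 0.0447]
ee_rot: [3.142, -0.0, 1.481]
force: [-0.1, -0.3, -3.8]
width: 0.0436
gripper_force: 63.1
x -2.6 y -0.7 z 1.2 roll 0.001 (+-pi) | at [ 676.4 -136.5   44.7] yaw 1.481 q6 1.34 clk 5.8 F [-0.1 -0.3 -3.8] w 43.6 gf 63 tilt 0.000,-0.000
```

View pics/w4.png

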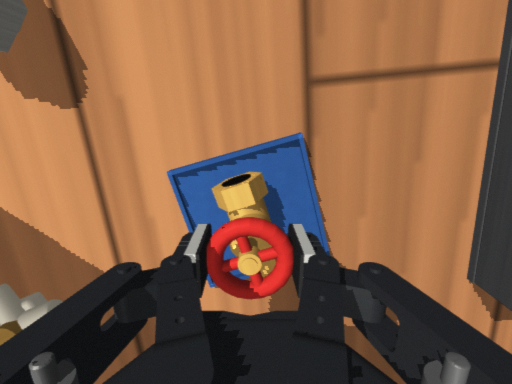

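Run:
```python
from h import *
p=env.camera_params("wrist")
A,B,C=back(p,[[168.5,171.5],[302.5,134],[328,250]],.007)[:,:2]*1000
u=(B-A);print(A,B,np.linalg.norm(u),np.degrees(np.arctan2(u[1],u[0])))
u/=np.linalg.norm(u); w=np.array([u[1],-u[0]]); print("centre",(A+B)/2+48*w)
print("wheel",back(p,[250,260],.069)*1000,"runend",back(p,[240,181],.026)*1000)
```

```text
[ 623.12619063 -101.65500411] [715.66591675 -84.58578892] 94.10079179525326 10.450902601502388
centre [ 678.10291272 -140.32411041]
wheel [[ 675.94623856 -138.08942064   69.        ]] runend [[ 672.48080475 -108.06982338   26.        ]]
```

```bash
python3 -m inch '[{"x":-1.5,"y":1.5,"z":0,"roll":0},{"x":-1.5,"y":1.5,"z":1,"roll":0},{"x":-1.5,"y":1.5,"z":2,"roll":0},{"x":-1.5,"y":1.5,"z":2,"roll":0}]'; python3 -m inch '[{"x":0,"y":0,"z":0,"roll":0},{"x":0,"y":0,"z":0,"roll":0},{"x":0,"y":0,"z":0,"roll":0},{"x":0,"y":0,"z":0,"roll":0},{"x":0,"y":0,"z":0,"roll":0},{"x":0,"y":0,"z":-30,"roll":0},{"x":0,"y":0,"z":-70,"roll":0},{"x":0,"y":0,"z":-110,"roll":0},{"x":0,"y":0,"z":-140,"roll":0},{"x":0,"y":0,"z":-140,"roll":0}]' 0
python3 - <<'E'
from h import *
delta(362,-230,190,1.571)
im,p=cap("wrist")
hsv=cv2.cvtColor(im,cv2.COLOR_RGB2HSV)
m=((hsv[...,0]<6)|(hsv[...,0]>174))&(hsv[...,1]>170)&(hsv[...,2]>90)
v,u=np.nonzero(m); print(cv2.minEnclosingCircle((back(p,np.c_[u,v],.066)[:,:2]*1000).astype(np.float32)))
r=env.regions_of("wrist","blue_tray")[0]; print(rect(p,r['mask'],.007))
E
```

```text
clock: 6.18
eef_pos: [0.6789, -0.1385, 0.0433]
ee_rot: [3.14, 0.001, 1.481]
force: [-0.2, -0.9, 4.4]
width: 0.044
gripper_force: 63.6
clock: 7.02
eef_pos: [0.6802, -0.1388, 0.1891]
ee_rot: [3.133, 0.002, 1.481]
force: [1.4, -1.1, 0.3]
width: 0.0853
gripper_force: 0.0
x -119.4 y -308.8 z -0.9 roll -0.090 (+-pi) | at [ 680.2 -138.8  189.1] yaw 1.481 q6 1.34 clk 7.0 F [ 1.4 -1.1  0.3] w 85.3 gf 0 tilt 0.009,0.002
((679.414306640625, -140.7340087890625), 22.615253448486328)
(676.2901611328125, -139.13674926757812, 96.25139617919922, 95.90332794189453, 10.921707153320312)
```

```bash
python3 -m inch '[{"x":-139,"y":-308,"z":0,"roll":-0.09},{"x":-139,"y":-308,"z":0,"roll":-0.09},{"x":-139,"y":-308,"z":0,"roll":-0.09},{"x":-139,"y":-308,"z":0,"roll":-0.09},{"x":-139,"y":-308,"z":0,"roll":-0.09},{"x":-139,"y":-308,"z":0,"roll":-0.09},{"x":-139,"y":-308,"z":0,"roll":-0.09},{"x":-139,"y":-308,"z":0,"roll":-0.09},{"x":-139,"y":-308,"z":0,"roll":-0.09},{"x":-139,"y":-308,"z":0,"roll":-0.09},{"x":-139,"y":-308,"z":0,"roll":-0.09}]'
python3 - <<'E'
from h import *
im,p=cap("wrist","w5.png")
for r in env.regions_of("wrist","brass_union_c")[:3]: print(r['confidence'],r['extent'],back(p,r['extent'][:2],.022)*1000,im[r['mask']].mean(0))
delta(361,-270,190,1.571)
E
```

```text
clock: 8.03
eef_pos: [0.359, -0.2488, 0.1818]
ee_rot: [-3.141, -0.001, 1.57]
force: [-0.1, -0.3, -0.1]
width: 0.0851
gripper_force: 0.0
0.93 [251.4, 194.3, 40.9, 47.3] [[ 359.89725198 -271.73618243   22.        ]] [139.1571885  111.27667732  58.61789137]
0.84 [170.0, 173.4, 51.2, 52.1] [[ 265.95869209 -246.5450431    22.        ]] [125.21782178  67.52242283 144.5987187 ]
0.64 [232.2, 266.9, 39.0, 45.7] [[ 335.51323534 -368.60247552   22.        ]] [203.47684515 137.60709117 157.29667149]
x -21.4 y 1.2 z -8.2 roll 0.001 (+-pi) | at [ 359.8 -248.6  181.8] yaw 1.572 q6 0.78 clk 8.1 F [ 0.2 -0.4 -0.5] w 85.6 gf 0 tilt 0.000,-0.001
```

View pics/w5.png

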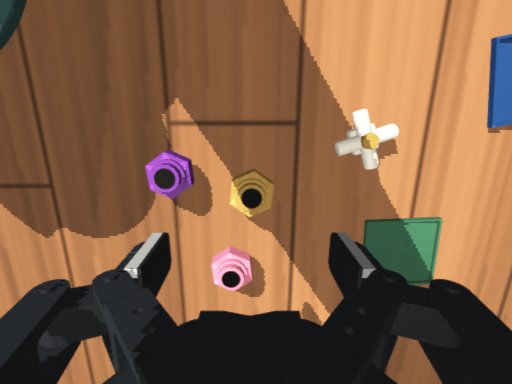

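```bash
python3 -m inch '[{"x":-22.5,"y":1,"z":40,"roll":0.03},{"x":-22.5,"y":1,"z":80,"roll":0.03},{"x":-22.5,"y":1,"z":110,"roll":0.03},{"x":-22.5,"y":1,"z":110,"roll":0.03},{"x":-22.5,"y":1,"z":110,"roll":0.03}]' 0.15 60
python3 - <<'E'
from h import *
im,p=cap("wrist","w6.png")
r=env.regions_of("wrist","brass_union_c")[0]; print(r['confidence'],r['extent'],back(p,r['extent'][:2],.022)*1000,im[r['mask']].mean(0))
hsv=cv2.cvtColor(im,cv2.COLOR_RGB2GRAY); m=r['mask']; b=(hsv<45)&m; v,u=np.nonzero(b); print(len(u),back(p,[u.mean(),v.mean()],.044)*1000)
delta(361,-271,7,1.54)
E
```

```text
clock: 8.55
eef_pos: [0.3601, -0.2703, 0.0717]
ee_rot: [-3.139, -0.002, 1.542]
force: [0.7, -0.8, -0.2]
width: 0.0726
gripper_force: 0.0
0.92 [121.3, 184.8, 84.6, 82.1] [[ 264.25971451 -249.98573344   22.        ]] [122.02890571  65.54966735 142.34457444]
1146 [[ 274.29781575 -245.35647197   44.        ]]
x 0.7 y -0.2 z 66.8 roll 0.002 (+-pi) | at [ 361.2 -271.7   73.8] yaw 1.542 q6 0.77 clk 8.7 F [ 0.1 -0.4  1. ] w 72.6 gf 0 tilt 0.001,0.001
```

View pics/w6.png

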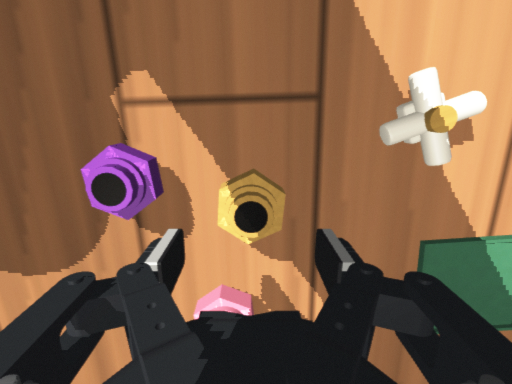

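```bash
python3 -c "
from h import *
p=env.camera_params('wrist'); print(back(p,[251,217],.044)*1000)"
python3 -m inch '[{"x":0,"y":0,"z":30,"roll":0},{"x":0,"y":0,"z":50,"roll":0},{"x":0,"y":0,"z":60,"roll":0},{"x":0,"y":0,"z":66,"roll":0},{"x":0,"y":0,"z":66,"roll":0}]'
```

```text
[[ 361.11377396 -271.79699351   44.        ]]
clock: 9.07
eef_pos: [0.3607, -0.2718, 0.0069]
ee_rot: [3.141, 0.001, 1.541]
force: [0.3, -0.5, -0.5]
width: 0.0725
gripper_force: 0.0
```

```bash
python3 -m inch '[{"x":0,"y":0,"z":0,"roll":0},{"x":0,"y":0,"z":0,"roll":0},{"x":0,"y":0,"z":0,"roll":0},{"x":0,"y":0,"z":0,"roll":0},{"x":0,"y":0,"z":0,"roll":0},{"x":0,"y":0,"z":0,"roll":0}]' 1 60;python3 -m inch '[{"x":0,"y":0,"z":-15,"roll":0},{"x":0,"y":0,"z":-40,"roll":0},{"x":0,"y":0,"z":-80,"roll":0},{"x":0,"y":0,"z":-110,"roll":0},{"x":0,"y":0,"z":-110,"roll":0}]'
python3 - <<'E'
from h import *
delta(558,-359,117,1.54)
im,p=cap("wrist","w7.png")
r=env.regions_of("wrist","green_tray")[0]; print(r['confidence'],r['extent'],rect(p,r['mask'],.007))
E
```

```text
clock: 9.57
eef_pos: [0.3607, -0.2722, 0.0078]
ee_rot: [3.14, 0.002, 1.541]
force: [-2.2, 2.1, 14.6]
width: 0.0471
gripper_force: 58.6
clock: 9.98
eef_pos: [0.3619, -0.2734, 0.122]
ee_rot: [3.136, 0.006, 1.541]
force: [1.3, -1.2, -1.5]
width: 0.0471
gripper_force: 63.3
x -79.7 y 198.6 z 5.0 roll 0.001 (+-pi) | at [ 361.9 -273.4  122. ] yaw 1.541 q6 0.77 clk 10.0 F [ 1.3 -1.2 -1.5] w 47.1 gf 63 tilt 0.006,0.006
0.74 [434.6, 250.2, 95.4, 84.7] (555.2548217773438, -356.025634765625, 100.15013122558594, 99.26861572265625, 2.639810800552368)
```

```bash
python3 -m inch '[{"x":-78.5,"y":197.5,"z":0,"roll":0},{"x":-78.5,"y":197.5,"z":0,"roll":0},{"x":-78.5,"y":197.5,"z":0,"roll":0},{"x":-78.5,"y":197.5,"z":0,"roll":0},{"x":-78.5,"y":197.5,"z":0,"roll":0},{"x":-78.5,"y":197.5,"z":0,"roll":0},{"x":-78.5,"y":197.5,"z":30,"roll":0},{"x":-78.5,"y":197.5,"z":60,"roll":0},{"x":-78.5,"y":197.5,"z":60,"roll":0},{"x":-78.5,"y":197.5,"z":60,"roll":0}]'
python3 - <<'E'
from h import *
delta(557,-358,10,1.54)
im,p=cap("wrist","w8.png")
r=env.regions_of("wrist","green_tray")[0]; print(r['confidence'],r['extent'],rect(p,r['mask'],.007))
E
```

```text
clock: 10.92
eef_pos: [0.5537, -0.3547, 0.0544]
ee_rot: [-3.138, -0.003, 1.541]
force: [0.2, 0.1, -1.4]
width: 0.0469
gripper_force: 63.3
x -3.2 y 3.4 z 44.4 roll 0.001 (+-pi) | at [ 553.7 -354.7   54.4] yaw 1.541 q6 0.91 clk 10.9 F [ 0.2  0.1 -1.4] w 46.9 gf 63 tilt 0.004,-0.003
0.74 [253.9, 189.5, 131.9, 89.4] (557.3182983398438, -344.1385803222656, 96.22315216064453, 69.12455749511719, 1.983627200126648)
```

View pics/w8.png

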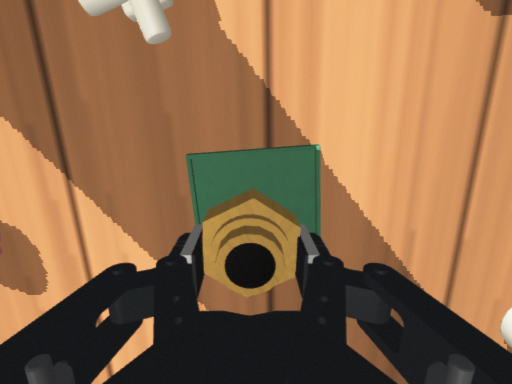

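```bash
python3 -c "
from h import *
p=env.camera_params('wrist'); A,B=back(p,[[187,154],[320,145]],.007)[:,:2]*1000; u=(B-A);n=np.linalg.norm(u);u/=n; c=(A+B)/2+48*np.array([u[1],-u[0]]); print(A,B,n,c); delta(c[0],c[1],10.5,1.54)"
```

```text
[ 510.36007741 -314.38470137] [ 605.75907775 -310.7711832 ] 95.46741213741711 [ 559.8764161  -360.54354556]
x -4.4 y 4.8 z 46.9 roll 0.001 (+-pi) | at [ 555.2 -356.    57.4] yaw 1.541 q6 0.91 clk 11.0 F [-0.2 -0.2 -2.7] w 47.1 gf 63 tilt 0.001,0.000
```

```bash
python3 -m inch '[{"x":-3.5,"y":4,"z":20,"roll":0},{"x":-3.5,"y":4,"z":36,"roll":0},{"x":-3.5,"y":4,"z":43,"roll":0},{"x":-3.5,"y":4,"z":46,"roll":0},{"x":-3.5,"y":4,"z":46.5,"roll":0},{"x":-3.5,"y":4,"z":46.5,"roll":0}]'
```

```text
clock: 11.52
eef_pos: [0.5594, -0.3598, 0.0112]
ee_rot: [3.14, 0.001, 1.541]
force: [-0.4, -1.0, -2.3]
width: 0.0475
gripper_force: 63.4
```

```bash
python3 -m inch '[{"x":0,"y":0,"z":0.5,"roll":0},{"x":0,"y":0,"z":0.5,"roll":0},{"x":0,"y":0,"z":0.5,"roll":0},{"x":0,"y":0,"z":0.5,"roll":0},{"x":0,"y":0,"z":-20,"roll":0},{"x":0,"y":0,"z":-50,"roll":0},{"x":0,"y":0,"z":-90,"roll":0},{"x":0,"y":0,"z":-130,"roll":0},{"x":0,"y":0,"z":-170,"roll":0},{"x":0,"y":0,"z":-170,"roll":0}]' 0.25
python3 - <<'E'
from h import *
delta(438,70,190,1.541)
im,p=cap("wrist","w9.png")
r=env.regions_of("wrist","green_tray")[0]; print(rect(p,r['mask'],.007))
r=env.regions_of("wrist","brass_union_c")[0]; print(r['confidence'],back(p,r['extent'][:2],.025)*1000)
E
```

```text
clock: 12.35
eef_pos: [0.5609, -0.361, 0.188]
ee_rot: [3.133, 0.006, 1.541]
force: [1.4, -0.0, 0.4]
width: 0.0636
gripper_force: 0.0
x 427.1 y -135.8 z -2.0 roll -0.000 (+-pi) | at [ 560.9 -361.   188. ] yaw 1.541 q6 0.91 clk 12.3 F [ 1.4 -0.   0.4] w 63.6 gf 0 tilt 0.008,0.006
(557.4033813476562, -358.7635498046875, 97.9711685180664, 97.76947784423828, 2.0138866901397705)
0.77 [[ 340.24065736 -370.03366276   25.        ]]
```

View pics/w9.png

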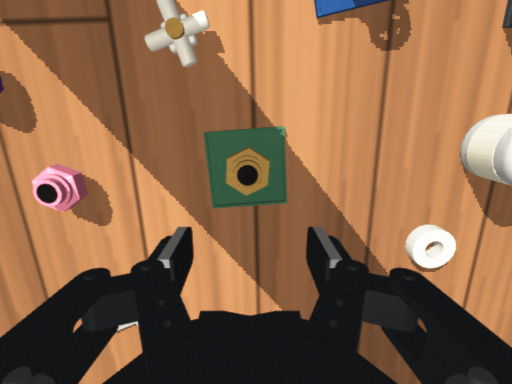

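```bash
python3 -m inch '[{"x":454,"y":-137,"z":0,"roll":0.58},{"x":454,"y":-137,"z":0,"roll":0.58},{"x":454,"y":-137,"z":0,"roll":0.58},{"x":454,"y":-137,"z":0,"roll":0.58},{"x":454,"y":-137,"z":0,"roll":0.58},{"x":454,"y":-137,"z":0,"roll":0.58},{"x":454,"y":-137,"z":0,"roll":0.58},{"x":454,"y":-137,"z":0,"roll":0.58},{"x":454,"y":-137,"z":0,"roll":0.58},{"x":454,"y":-137,"z":0,"roll":0.58},{"x":454,"y":-137,"z":0,"roll":0.58},{"x":454,"y":-137,"z":0,"roll":0.58}]' 0.1;  python3 - <<'E'
from h import *
delta(438,97,190,.96)
E
```

```text
clock: 13.5
eef_pos: [0.4329, 0.1019, 0.1786]
ee_rot: [-3.139, 0.001, 0.963]
force: [1.3, -0.5, 1.1]
width: 0.0768
gripper_force: 0.0
x -1.1 y 7.0 z -11.4 roll 0.003 (+-pi) | at [432.9 101.9 178.6] yaw 0.963 q6 2.23 clk 13.5 F [ 1.3 -0.5  1.1] w 76.8 gf 0 tilt 0.003,0.001
```

Run:
```python
from h import *
im,p=cap("wrist","w10.png")
r=env.regions_of("wrist","brass_tee_c")[0]; m=r['mask'];print(r['confidence'],r['extent'])
a=rect(p,m,.024); print(a)
g=cv2.cvtColor(im,cv2.COLOR_RGB2GRAY); x,y,w,h=[int(t) for t in r['extent']]
c=im[max(0,y-70):y+70,max(0,x-90):x+90]; cv2.imwrite("pics/w10c.png",cv2.resize(c,None,fx=4,fy=4,interpolation=cv2.INTER_CUBIC)[...,::-1]); print(max(0,x-90),max(0,y-70))
b=((g<50)&m).astype(np.uint8); n,l,st,cc=cv2.connectedComponentsWithStats(b)
for k in range(1,n):
    if st[k,4]>25: print(st[k],cc[k],back(p,cc[k],.048)*1000)
delta(438,97,190,.96)
```

```text
0.57 [257.0, 171.6, 30.3, 59.2]
(439.0614013671875, 99.9476318359375, 67.4800796508789, 32.53052520751953, 56.11127471923828)
167 101
[248 144  16   2  31] [255.74193548 144.51612903] [[458.82813055 129.68905399  48.        ]]
[248 171  17  17 229] [256.29694323 178.97379913] [[439.06266645  99.807134    48.        ]]
x -0.7 y 5.6 z -11.3 roll 0.005 (+-pi) | at [433.8 100.8 178.7] yaw 0.965 q6 2.22 clk 13.6 F [ 0.7 -0.8 -0.2] w 76.6 gf 0 tilt 0.002,0.001
```

View pics/w10c.png

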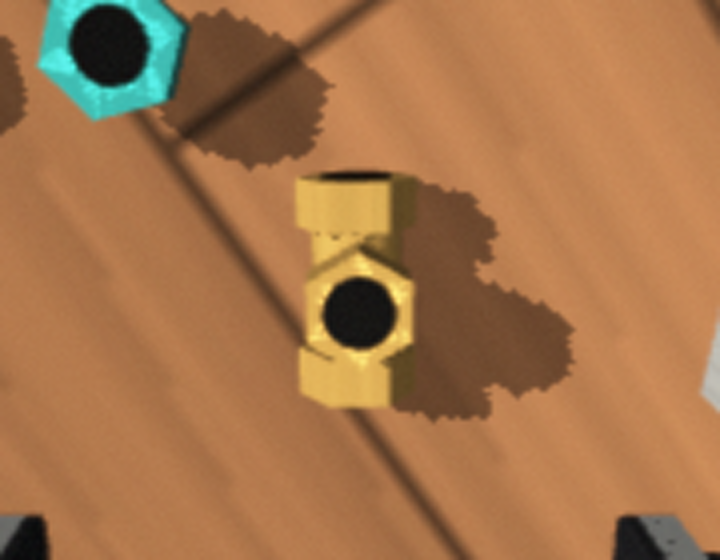

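```bash
python3 -m inch '[{"x":2,"y":3,"z":40,"roll":0},{"x":2,"y":3,"z":80,"roll":0},{"x":2,"y":3,"z":100,"roll":0},{"x":2,"y":3,"z":100,"roll":0},{"x":2,"y":3,"z":100,"roll":0}]' ;  python3 - <<'E'
from h import *
im,p=cap("wrist")
r=env.regions_of("wrist","brass_tee_c")[0]; m=r['mask'];print(r['confidence'],r['extent'],rect(p,m,.024))
g=cv2.cvtColor(im,cv2.COLOR_RGB2GRAY)
b=((g<50)&m).astype(np.uint8); n,l,st,cc=cv2.connectedComponentsWithStats(b); k=1+st[1:,4].argmax(); print(st[k],back(p,cc[k],.048)*1000)
delta(439.2,99.9,24,.97)
E
```

```text
clock: 14.02
eef_pos: [0.4384, 0.0978, 0.0791]
ee_rot: [-3.139, 0.002, 0.96]
force: [-0.6, -0.3, 0.6]
width: 0.0767
gripper_force: 0.0
0.86 [251.5, 197.6, 49.3, 85.6] (439.5041809082031, 100.10968017578125, 70.13107299804688, 33.77101135253906, 55.503387451171875)
[237 200  27  26 541] [[439.48058448  99.98600532  48.        ]]
x 1.1 y -1.7 z 56.8 roll -0.010 (+-pi) | at [440.   98.   80.8] yaw 0.960 q6 2.22 clk 14.1 F [0.1 0.4 1.3] w 77.1 gf 0 tilt 0.001,-0.001
```

```bash
python3 -m inch '[{"x":1,"y":-1.5,"z":30,"roll":0},{"x":1,"y":-1.5,"z":48,"roll":0},{"x":1,"y":-1.5,"z":56,"roll":0},{"x":1,"y":-1.5,"z":58,"roll":0},{"x":1,"y":-1.5,"z":58,"roll":0}]'; python3 -m inch '[{"x":0,"y":0,"z":0,"roll":0},{"x":0,"y":0,"z":0,"roll":0},{"x":0,"y":0,"z":0,"roll":0},{"x":0,"y":0,"z":0,"roll":0},{"x":0,"y":0,"z":0,"roll":0},{"x":0,"y":0,"z":0,"roll":0},{"x":0,"y":0,"z":0,"roll":0}]' 1 60;python3 -m inch '[{"x":0,"y":0,"z":-15,"roll":0},{"x":0,"y":0,"z":-40,"roll":0},{"x":0,"y":0,"z":-80,"roll":0},{"x":0,"y":0,"z":-110,"roll":0},{"x":0,"y":0,"z":-110,"roll":0}]'
python3 - <<'E'
from h import *
delta(674,109,130,.23)
im,p=cap("wrist","w11.png")
r=env.regions_of("wrist","brass_tee_c"); print([(a['confidence'],a['extent']) for a in r])
r=env.regions_of("wrist","white_tray"); print([(a['confidence'],rect(p,a['mask'],.007)) for a in r])
E
```

```text
clock: 14.53
eef_pos: [0.4391, 0.1, 0.0225]
ee_rot: [3.141, -0.0, 0.961]
force: [1.0, 0.3, 0.9]
width: 0.0768
gripper_force: 0.0
clock: 15.12
eef_pos: [0.439, 0.1001, 0.0224]
ee_rot: [3.141, -0.001, 0.961]
force: [-1.6, -0.8, 9.6]
width: 0.027
gripper_force: 58.3
clock: 15.53
eef_pos: [0.4409, 0.1002, 0.1369]
ee_rot: [3.136, -0.004, 0.961]
force: [1.6, 0.2, -1.7]
width: 0.0269
gripper_force: 60.0
x 140.7 y 186.1 z 6.9 roll 0.731 (+-pi) | at [440.9 100.2 136.9] yaw 0.961 q6 2.22 clk 15.5 F [ 1.6  0.2 -1.7] w 26.9 gf 60 tilt 0.006,-0.004
[(0.88, [251.6, 229.8, 61.9, 118.3]), (0.71, [444.1, 55.1, 135.7, 105.7])]
[(0.76, (671.746337890625, 110.92447662353516, 99.68600463867188, 96.56192016601562, 13.397281646728516))]
```

```bash
python3 -m inch '[{"x":141,"y":186,"z":0,"roll":-0.84},{"x":141,"y":186,"z":0,"roll":-0.84},{"x":141,"y":186,"z":0,"roll":-0.84},{"x":141,"y":186,"z":0,"roll":-0.84},{"x":141,"y":186,"z":0,"roll":-0.84},{"x":141,"y":186,"z":0,"roll":-0.84},{"x":141,"y":186,"z":0,"roll":-0.84},{"x":141,"y":186,"z":30,"roll":-0.84},{"x":141,"y":186,"z":50,"roll":-0.84},{"x":141,"y":186,"z":50,"roll":-0.84},{"x":141,"y":186,"z":50,"roll":-0.84}]'
python3 - <<'E'
from h import *
delta(674,109.5,25.5,1.805)
im,p=cap("wrist","w12.png")
r=env.regions_of("wrist","brass_tee_c"); print([(a['confidence'],a['extent']) for a in r])
r=env.regions_of("wrist","white_tray"); print([(a['confidence'],a['extent'],rect(p,a['mask'],.007)) for a in r])
m=r[0]['mask'].astype(np.uint8); cs=max(cv2.findContours(m,0,2)[0],key=cv2.contourArea); h=cv2.convexHull(cs); print(cv2.approxPolyDP(h,6,True)[:,0].tolist())
delta(674,109.5,25.5,1.805)
E
```

```text
clock: 16.6
eef_pos: [0.6704, 0.109, 0.0798]
ee_rot: [-3.137, -0.001, 1.801]
force: [1.0, -0.1, -2.2]
width: 0.0269
gripper_force: 60.2
x -0.3 y 3.6 z 54.3 roll -0.004 (+-pi) | at [670.4 109.   79.8] yaw 1.801 q6 1.38 clk 16.6 F [ 1.  -0.1 -2.2] w 26.9 gf 60 tilt 0.004,-0.001
[(0.62, [252.3, 229.6, 61.4, 113.9])]
[(0.59, [259.7, 195.2, 121.0, 109.9], (674.0277099609375, 111.72332000732422, 96.93717956542969, 96.38224029541016, 13.604521751403809))]
[[316, 140], [310, 248], [202, 231], [198, 140]]
x -0.0 y 1.8 z 57.3 roll -0.004 (+-pi) | at [672.3 109.1  82.8] yaw 1.801 q6 1.38 clk 16.8 F [ 0.2 -0.3 -1.4] w 26.8 gf 60 tilt 0.001,0.000
```

```bash
python3 -m inch '[{"x":1,"y":1.5,"z":30,"roll":0},{"x":1,"y":1.5,"z":46,"roll":0},{"x":1,"y":1.5,"z":54,"roll":0},{"x":1,"y":1.5,"z":57.5,"roll":0},{"x":1,"y":1.5,"z":57.5,"roll":0},{"x":1,"y":1.5,"z":57.5,"roll":0}]'
```

```text
clock: 17.25
eef_pos: [0.6737, 0.1104, 0.0258]
ee_rot: [3.14, 0.0, 1.801]
force: [-0.1, 0.3, -2.1]
width: 0.027
gripper_force: 60.2
```

```bash
python3 -m inch '[{"x":0,"y":0,"z":0.5,"roll":0},{"x":0,"y":0,"z":0.5,"roll":0},{"x":0,"y":0,"z":0.5,"roll":0},{"x":0,"y":0,"z":0.5,"roll":0},{"x":0,"y":0,"z":0.5,"roll":0},{"x":0,"y":0,"z":-20,"roll":0},{"x":0,"y":0,"z":-50,"roll":0},{"x":0,"y":0,"z":-90,"roll":0},{"x":0,"y":0,"z":-130,"roll":0},{"x":0,"y":0,"z":-150,"roll":0},{"x":0,"y":0,"z":-150,"roll":0}]' 0.2
python3 - <<'E'
from h import *
im,p=cap("wrist","w13.png")
r=env.regions_of("wrist","white_tray")[0]; print(rect(p,r['mask'],.007))
r=env.regions_of("wrist","brass_tee_c")[0]; print(r['confidence'],r['extent'],rect(p,r['mask'],.024))
delta(504,190,180,1.57)
E
```

```text
clock: 18.17
eef_pos: [0.6749, 0.1105, 0.1797]
ee_rot: [3.134, 0.001, 1.801]
force: [0.5, -0.0, 0.1]
width: 0.0684
gripper_force: 0.0
(673.805908203125, 110.95840454101562, 97.44821166992188, 97.56346130371094, 14.119997024536133)
0.81 [250.5, 172.2, 28.8, 60.3] (673.0877685546875, 110.92634582519531, 33.54267120361328, 69.00785064697266, 14.009093284606934)
x 116.0 y -146.2 z -6.3 roll 0.231 (+-pi) | at [672.8 110.4 173.7] yaw 1.801 q6 1.38 clk 18.3 F [-0.8 -0.2 -0.1] w 68.6 gf 0 tilt 0.001,-0.000
```

Tee is centred in the white tray. On to the brass bushing.

```bash
python3 -m inch '[{"x":116,"y":-146,"z":0,"roll":0.23},{"x":116,"y":-146,"z":0,"roll":0.23},{"x":116,"y":-146,"z":0,"roll":0.23},{"x":116,"y":-146,"z":0,"roll":0.23},{"x":116,"y":-146,"z":0,"roll":0.23},{"x":116,"y":-146,"z":0,"roll":0.23},{"x":116,"y":-146,"z":40,"roll":0.23},{"x":116,"y":-146,"z":40,"roll":0.23},{"x":116,"y":-146,"z":40,"roll":0.23}]' 0.2
python3 - <<'E'
from h import *
im,p=cap("wrist","w14.png")
for r in env.regions_of("wrist","brass_bushing_c"):
    m=r['mask']; g=cv2.cvtColor(im,cv2.COLOR_RGB2GRAY); b=((g<50)&m)
    v,u=np.nonzero(b); print(r['confidence'],r['extent'],im[m].mean(0).round(),len(u) and back(p,[u.mean(),v.mean()],.034)*1000)
c=im[60:300,100:412]; cv2.imwrite("pics/w14c.png",cv2.resize(c,None,fx=2.5,fy=2.5,interpolation=cv2.INTER_CUBIC)[...,::-1])
delta(504,210,180,1.57)
E
```

```text
clock: 19.07
eef_pos: [0.5032, 0.1896, 0.1329]
ee_rot: [-3.137, 0.001, 1.571]
force: [-0.2, -0.5, 0.3]
width: 0.0685
gripper_force: 0.0
0.83 [333.0, 133.9, 48.3, 45.3] [ 96.  46. 113.] [[576.89862492 240.6299017   34.        ]]
0.67 [170.5, 187.2, 41.8, 38.7] [ 54. 136. 127.] [[427.34172372 193.11924621  34.        ]]
0.58 [252.1, 167.6, 36.9, 40.8] [155. 124.  64.] [[504.16885374 210.2184876   34.        ]]
x 20.1 y -1.0 z -45.0 roll 0.000 (+-pi) | at [505.  189.9 135. ] yaw 1.570 q6 1.78 clk 19.2 F [-0.2 -0.2  0.5] w 68.2 gf 0 tilt 0.000,0.000
```

View pics/w14c.png

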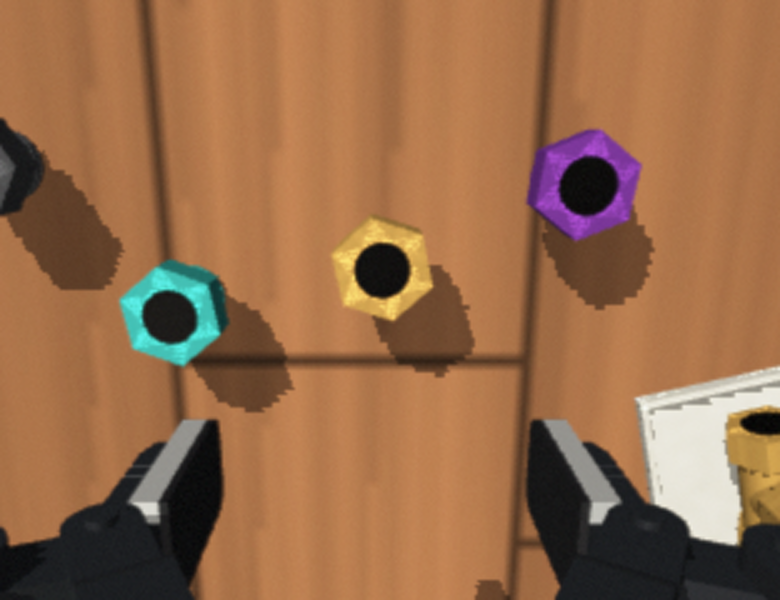

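```bash
python3 -m inch '[{"x":20.3,"y":-0.8,"z":30,"roll":-0.18},{"x":20.3,"y":-0.8,"z":60,"roll":-0.18},{"x":20.3,"y":-0.8,"z":70,"roll":-0.18},{"x":20.3,"y":-0.8,"z":70,"roll":-0.18},{"x":20.3,"y":-0.8,"z":70,"roll":-0.18}]' 0.3 50
python3 - <<'E'
from h import *
im,p=cap("wrist")
for r in env.regions_of("wrist","brass_bushing_c"):
    m=r['mask']; g=cv2.cvtColor(im,cv2.COLOR_RGB2GRAY); b=((g<50)&m)
    v,u=np.nonzero(b); print(r['confidence'],r['extent'],im[m].mean(0).round(),len(u) and back(p,[u.mean(),v.mean()],.034)*1000)
delta(504.2,210.2,9,1.754)
E
```

```text
clock: 19.58
eef_pos: [0.5044, 0.2103, 0.0652]
ee_rot: [3.141, 0.0, 1.75]
force: [-0.0, -0.8, 0.2]
width: 0.0597
gripper_force: 0.0
0.91 [140.4, 219.8, 61.7, 53.7] [ 53. 136. 127.] [[428.24850699 193.79437556  34.        ]]
0.75 [361.1, 191.5, 62.3, 56.0] [ 94.  44. 113.] [[576.68230182 240.85294377  34.        ]]
0.71 [251.0, 214.2, 47.8, 54.3] [155. 124.  64.] [[504.16626158 210.45557366  34.        ]]
x -0.1 y -0.7 z 56.9 roll -0.004 (+-pi) | at [504.9 210.4  65.9] yaw 1.750 q6 1.64 clk 19.7 F [ 0.9 -0.4  0.1] w 60.0 gf 0 tilt 0.002,-0.000
```

```bash
python3 -m inch '[{"x":0,"y":-0.5,"z":30,"roll":0},{"x":0,"y":-0.5,"z":48,"roll":0},{"x":0,"y":-0.5,"z":55,"roll":0},{"x":0,"y":-0.5,"z":57,"roll":0},{"x":0,"y":-0.5,"z":57,"roll":0}]'; python3 -m inch '[{"x":0,"y":0,"z":0,"roll":0},{"x":0,"y":0,"z":0,"roll":0},{"x":0,"y":0,"z":0,"roll":0},{"x":0,"y":0,"z":0,"roll":0},{"x":0,"y":0,"z":0,"roll":0},{"x":0,"y":0,"z":0,"roll":0}]' 1 50;python3 -m inch '[{"x":0,"y":0,"z":-15,"roll":0},{"x":0,"y":0,"z":-40,"roll":0},{"x":0,"y":0,"z":-80,"roll":0},{"x":0,"y":0,"z":-120,"roll":0},{"x":0,"y":0,"z":-120,"roll":0}]'
python3 - <<'E'
from h import *
delta(590,381,130,1.75)
im,p=cap("scene")
for t in("black_tray",):
  for n in("scene","wrist"):
    im,p=cap(n)
    for r in env.regions_of(n,t): print(n,r['confidence'],r['extent'],np.round(rect(p,r['mask'],.006),1))
E
```

```text
clock: 20.1
eef_pos: [0.5037, 0.2103, 0.0081]
ee_rot: [3.141, -0.0, 1.751]
force: [-0.4, 1.1, 0.9]
width: 0.0598
gripper_force: 0.0
clock: 20.6
eef_pos: [0.504, 0.2105, 0.0086]
ee_rot: [3.139, -0.0, 1.751]
force: [-1.3, -0.4, 8.3]
width: 0.0333
gripper_force: 49.4
clock: 21.02
eef_pos: [0.506, 0.2111, 0.1348]
ee_rot: [3.132, -0.001, 1.751]
force: [0.6, 0.5, -0.4]
width: 0.033
gripper_force: 50.4
x 152.1 y 113.1 z 4.8 roll 0.001 (+-pi) | at [506.  211.1 134.8] yaw 1.751 q6 1.64 clk 21.0 F [ 0.6  0.5 -0.4] w 33.0 gf 50 tilt 0.010,-0.001
scene 0.73 [414.5, 280.2, 54.3, 46.9] [589.3 386.5  94.5 100.1  73.5]
wrist 0.91 [377.4, 42.9, 140.3, 84.6] [582.6 375.8  76.3  97.   74.2]
```

```bash
python3 -m inch '[{"x":155,"y":109,"z":0,"roll":0},{"x":155,"y":109,"z":0,"roll":0},{"x":155,"y":109,"z":0,"roll":0},{"x":155,"y":109,"z":0,"roll":0},{"x":155,"y":109,"z":0,"roll":0},{"x":155,"y":109,"z":0,"roll":0},{"x":155,"y":109,"z":30,"roll":0},{"x":155,"y":109,"z":60,"roll":0},{"x":155,"y":109,"z":60,"roll":0},{"x":155,"y":109,"z":60,"roll":0}]'
python3 - <<'E'
from h import *
im,p=cap("wrist"); im,p=cap("wrist","w15.png")
for r in env.regions_of("wrist","black_tray"):
    m=r['mask'].astype(np.uint8); cs=max(cv2.findContours(m,0,2)[0],key=cv2.contourArea); h=cv2.approxPolyDP(cv2.convexHull(cs),5,True)[:,0]
    print(r['confidence'],np.round(rect(p,r['mask'],.007),1),h.tolist(),back(p,h,.007)[:,:2].round(3).tolist())
for r in env.regions_of("wrist","brass_bushing_c")[:2]: print(r['confidence'],r['extent'])
delta(585,383,11.5,1.75)
E
```

```text
clock: 22.1
eef_pos: [0.5813, 0.3813, 0.0657]
ee_rot: [-3.137, 0.001, 1.751]
force: [0.2, -0.1, 1.2]
width: 0.0332
gripper_force: 50.3
0.8 [586.3 388.   95.8  95.8  74.1] [[229, 114], [339, 169], [303, 231], [197, 230], [180, 222]] [[0.554, 0.446], [0.644, 0.421], [0.629, 0.366], [0.543, 0.351], [0.528, 0.355]]
0.81 [249.1, 253.2, 65.5, 82.9]
x 0.2 y 1.6 z 57.6 roll 0.001 (+-pi) | at [583.4 382.5  69.1] yaw 1.751 q6 1.85 clk 22.3 F [-0.5  0.5 -0.1] w 33.3 gf 50 tilt 0.002,-0.001
```

View pics/w15.png

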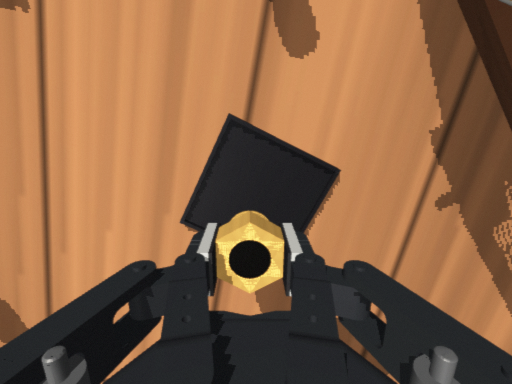

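```bash
python3 -m inch '[{"x":5,"y":3,"z":25,"roll":0},{"x":5,"y":3,"z":45,"roll":0},{"x":5,"y":3,"z":53,"roll":0},{"x":5,"y":3,"z":56.5,"roll":0},{"x":5,"y":3,"z":56.5,"roll":0},{"x":5,"y":3,"z":56.5,"roll":0}]'
```

```text
clock: 22.8
eef_pos: [0.5853, 0.3879, 0.0123]
ee_rot: [3.14, -0.0, 1.751]
force: [1.2, 0.0, -1.2]
width: 0.0333
gripper_force: 50.4
```

```bash
python3 -m inch '[{"x":0,"y":0,"z":0.5,"roll":0},{"x":0,"y":0,"z":0.8,"roll":0}]'; python3 -m inch '[{"x":0,"y":0,"z":0,"roll":0},{"x":0,"y":0,"z":0,"roll":0},{"x":0,"y":0,"z":0,"roll":0},{"x":0,"y":0,"z":0,"roll":0},{"x":0,"y":0,"z":-20,"roll":0},{"x":0,"y":0,"z":-50,"roll":0},{"x":0,"y":0,"z":-90,"roll":0},{"x":0,"y":0,"z":-130,"roll":0},{"x":0,"y":0,"z":-170,"roll":0},{"x":0,"y":0,"z":-170,"roll":0},{"x":0,"y":0,"z":-170,"roll":0}]' 0.4
python3 - <<'E'
from h import *
im,p=cap("wrist")
r=env.regions_of("wrist","black_tray")[0]; print(rect(p,r['mask'],.007))
for r in env.regions_of("wrist","brass_bushing_c")[:3]: 
    m=r['mask']; g=cv2.cvtColor(im,cv2.COLOR_RGB2GRAY); v,u=np.nonzero((g<50)&m); print(r['confidence'],r['extent'],back(p,[u.mean(),v.mean()],.037)*1000)
im,p=cap("scene","end.png")
im2,_=cap("side"); 
c=cv2.resize(im[100:340,80:480],(800,480),interpolation=cv2.INTER_CUBIC); 
cv2.imwrite("pics/endc.png",c[...,::-1]); print(env.get_state()['width'])
for t,z in(("galv_union_c",.022),("iron_bushing_c",.02)):
  for r in env.regions_of("side",t)[:3]: print(t,r['confidence'],r['extent'])
E
echo
```

```text
clock: 22.97
eef_pos: [0.5854, 0.388, 0.0116]
ee_rot: [3.14, -0.001, 1.751]
force: [-2.9, -1.8, 13.9]
width: 0.0329
gripper_force: 52.0
clock: 23.88
eef_pos: [0.5857, 0.3883, 0.1824]
ee_rot: [3.137, -0.001, 1.751]
force: [-0.2, 0.2, -0.8]
width: 0.0514
gripper_force: 0.0
(586.239990234375, 387.884765625, 95.4800796508789, 95.37989044189453, 74.23960876464844)
0.77 [224.4, 283.0, 32.6, 35.4] [[578.04262222 245.71465282  37.        ]]
0.56 [249.6, 178.2, 30.4, 31.3] [[583.86061663 387.68431266  37.        ]]
0.05151111520399445
galv_union_c 0.59 [265.7, 138.3, 23.2, 14.6]
galv_union_c 0.45 [279.2, 190.1, 16.9, 15.9]
```

Run:
```python
from h import *
im,p=cap("scene")
for t,z in (("brass_valve_c",.033),("brass_union_c",.025),("brass_tee_c",.023),("brass_bushing_c",.023),("galv_union_c",.022),("iron_bushing_c",.02)):
    for r in env.regions_of("scene",t)[:4]:
        v,u=np.nonzero(r['mask']); print(t,round(r['confidence'],2),np.round(r['extent']),(back(p,[u.mean(),v.mean()],z)[0,:2]*1000).round(),im[r['mask']].mean(0).round())
```

```text
brass_valve_c 0.87 [181. 256.  30.  26.] [ 678. -143.] [180. 108.  64.]
brass_valve_c 0.71 [414. 280.  54.  47.] [611. 377.] [55. 50. 50.]
brass_union_c 0.81 [199. 133.  19.  16.] [ 271. -246.] [118.  65. 120.]
brass_union_c 0.75 [118. 201.  19.  15.] [ 562. -356.] [140. 112.  54.]
brass_union_c 0.56 [150. 139.  18.  13.] [ 340. -370.] [193. 122. 132.]
brass_tee_c 0.66 [290. 279.  32.  19.] [674. 111.] [157. 128.  63.]
brass_bushing_c 0.62 [420. 274.  18.  14.] [584. 389.] [153. 124.  55.]
brass_bushing_c 0.57 [355. 259.  19.  18.] [579. 241.] [121.  64. 130.]
brass_bushing_c 0.54 [292. 279.  31.  17.] [673. 111.] [158. 129.  64.]
brass_bushing_c 0.48 [340. 205.  18.  19.] [428. 192.] [ 69. 142. 127.]
galv_union_c 0.83 [259. 222.  19.  19.] [534.   7.] [180. 169. 156.]
iron_bushing_c 0.7 [364. 188.  10.  12.] [354. 246.] [92. 82. 75.]
```

All placed; the grey union and the iron bushing are where they stood.

```bash
python3 -c "
from rig import env
print(env.finish_job())"
```

```text
the job is handed in; nothing more can be done
None
```

The job is handed in: valve, union, tee and bushing were set in the blue, green, white and black trays in that order, each within about 4 mm of centre by the cameras, with the galvanized union and iron bushing still in place (robot clock about 24 s).

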